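# Snap the carving chisel into its spring clips

### The arm

A 6-joint arm with a two-finger parallel gripper is mounted at the origin on a cart in front of the work surface, level with it; the furniture and walls round the work are solid. World frame = base frame: x ahead of the robot, y to its left, z up, the work surface at z = 0. Lengths are in m, angles in rad, forces in N, time in s.
With the tool pointing down it reaches from about 0.375 to 0.9 m from the base axis. Payload 3.1 kg.
Tool frame: the origin (TCP) lies between the finger pads; the fingertips stand manip.finger_overhang ahead of it and the grasp point (between the pads) lies 5 mm behind it (manip.finger_overhang is the distance from the TCP to the fingertips, in m); z points along the fingers, y is the line along which they close (so a half turn about z gives the same grasp; the last joint's range is limited). The gripper opens to 85 mm and grips with 20 to 120 N. Pads are 22 mm wide; open, the fingers measure 114 mm over their backs; the gripper's body (76 mm by 85 mm) begins 54 mm behind the grasp point. The pads swing forward as they close: fully open they stand 13 mm farther back than shut.
Start: joints at [-1.409, 0.527, 1.433, -0, 1.181, -0.178], TCP at [0.209, -0.589, 0.245] pointing down, gripper open.
Joint ranges: [-3.08, 3.08], [-0.75, 2.2], [0.22, 2.44], [-1.43, 4.57], [0, 2.65], [-2.85, 2.85]. Speed limits (rad/s): [2.79, 2.79, 3.14, 3.14, 3.14, 3.14].

### API

Orientations are given as a unit quaternion [x, y, z, w].
In Python, from station import manip gives the robot as it stands.
- The arm moves only by the tool drive_tool, never from a script. Its argument "plan" is a list of rows, each a list of 7 numbers: the shift along the tool's x, y, z in m, then the turn, a rotation vector about the tool's x, y, z in degrees, then the opening, from -1 (shut) to 1 (fully open). In form: [[x, y, z, wx, wy, wz, gripper], ...]. A call has 1 to 10 rows; each row shifts and turns the commanded pose from where the row before left it, along the tool's axes as they then stand; what a row does not reach is not made up. A row lasts 1/10 s, in which the tool goes at most 50 mm and 8.59 degrees, less where a joint would pass 70% of its speed; a pose out of reach is approached as far as the arm can. A call is refused whole if a number of a shift passes 0.05 or a number of a turn 8.59, either way. A call with a gripper value outside its range is refused whole. The fingers move at their own pace and stop on an object; "newtons" is the grip in N (left out, the last holds). Time passes only in rows, so rows that do not move let the fingers close. It gives the time, the measured TCP pose, the force, the opening and the grip force at its end, in the units of the state.
- manip.sense(): the state, without advancing time (a new reading comes with each control period).
- manip.snapshot(name): name is "scene" or "top" or "wrist"; returns a dict with "image" (420x560x3 uint8, red, green, blue), "z_map" (420x560 float32, m along the optical axis (not along the pixel's ray), 0 where there is no reading), "fov_y" (degrees; the focal length in pixels is half the picture's height over the tangent of half this angle, whatever the lens; pixels are square), "cx", "cy" (the principal point, pixels), "extrinsics" (4x4, takes a point from camera to world coordinates); the wrist camera has in their place "mount" (4x4, takes a point from camera to tool coordinates, whose origin is the TCP and whose axes are the flange's). Camera axes: x right, y up, looking along -z (the intrinsics and any distortion apply to the point x, -y, -z); pixel columns grow to the right and rows downward; lengths in m; the calibration is good to about 2 mm. A picture is of the moment at which its call begins: read the wrist's pose just before it.
- manip.sign_off(): hands the job in; it is judged then, once.
The state is a dict: "t": time; "q": joint angles; "qd": joint speeds; "tau": joint torques, N m; "tcp_pos": TCP position; "tool_rot": TCP orientation; "force": force on the tool from outside, world axes, zero at the start; "ft_torque": the same for the moment, N m; "finger_gap": opening from 0.0 (shut) to 1.0 (fully open); "gripper_force": force on a finger pad.
Only numpy, scipy, OpenCV 4.12 (cv2) and the standard library are available. Lean on these libraries where they do the work, as an engineer would, in place of code of your own. Each camera call takes 0.05 s, during which the arm holds its last target. There are 200 camera calls.

### The job

Put the loose carving chisel away in the clip rack: pick it up by its round handle, lay the handle over the mouths of both spring clips with the blade over the red edge guard, and press it down firmly but not roughly (never harder than about 30 N) until both clips have snapped round the handle and it lies fully home. Then let go, and leave the other things on the bench where they are.

Things in the scene. Friction and masses are not known exactly. Their poses are not given: they have to be found in the camera images.
- chisel: Loose carving chisel, 202 mm long, 0.1 to 0.16 kg, lying on the bench. Origin on its axis in the middle of the handle, x axis towards the blade; roll about x means nothing. Handle: blue plastic, round, 22 mm diameter, straight from x = -47 to +47 mm; grip between two thin black rings at x = -20 and +20 mm. The axis lies 12 mm above the bench.
- handle_front (a point): Front end of the round handle, on the axis (x = 47 mm). Beyond it, and beyond the rear end at x = -47 mm, hexagonal collars 24 mm across flats, 12 mm long (brass in front, black behind), keep the chisel from rolling.
- chisel_tip (a point): Cutting edge, on the axis, 133 mm in front of the chisel's origin. The flat steel blade is 16 mm wide, 4 mm thick, from x = 87 mm.
- rack: Clip rack, fixed: dark wooden base 250 x 96 x 14 mm; on two columns an aluminium bar with two steel spring clips and a red edge guard. Origin on the bench midway between the clips; x along the stored chisel towards the red guard, z up. The bar's height is set by hand, locked and NOT measured: the stored chisel's axis is anywhere from 78 to 114 mm above the bench; feel for it.
- clip_rear (a point): Under the rear clip (x = -34 mm), on the base. Each clip is 14 mm wide, with two spring fingers whose flares open upward to about 32 mm; throat 12 mm, rubber seat below. Flares reach 25 mm above the stored axis; a handle laid on them rests with its axis about 20 mm above the stored height. The bar's top is 24 mm below the stored axis.
- clip_front (a point): Under the front clip (x = +34 mm), on the base. About 12 to 20 N pressed down midway snaps both clips round the handle (they may go one after the other); then it meets the rubber seats and the force rises steeply. Pressing harder than 30 N spoils it (48 N of contact in all, with the clips' own 17 N). Chisel origin over rack origin within 6 mm along x, or the collars strike the clips.
- guard (a point): Under the middle of the red edge guard (x = 121 mm), on the base. The guard is an open-topped trough from x = 90 to 150 mm, 32 mm wide inside; its walls reach 9 mm above the stored axis. The stored blade lies in it.
- rear_left (a joint): Opening of the left (+y) spring finger of the rear (x = -34 mm, away from the guard) clip, rad: about 0 when the clip is empty or the handle only rests on its flares, about 0.19 when the handle passes the throat, about 0.06 (0.01 to 0.14) when it has snapped round a handle that lies fully home.
- rear_right (a joint): Opening of the right (-y) spring finger of the rear (x = -34 mm, away from the guard) clip, rad: about 0 when the clip is empty or the handle only rests on its flares, about 0.19 when the handle passes the throat, about 0.06 (0.01 to 0.14) when it has snapped round a handle that lies fully home.
- front_left (a joint): Opening of the left (+y) spring finger of the front (x = +34 mm, next to the guard) clip, rad: about 0 when the clip is empty or the handle only rests on its flares, about 0.19 when the handle passes the throat, about 0.06 (0.01 to 0.14) when it has snapped round a handle that lies fully home.
- front_right (a joint): Opening of the right (-y) spring finger of the front (x = +34 mm, next to the guard) clip, rad: about 0 when the clip is empty or the handle only rests on its flares, about 0.19 when the handle passes the throat, about 0.06 (0.01 to 0.14) when it has snapped round a handle that lies fully home.
- glue_tube: Yellow glue tube, 106 x 146 x 34 mm, lying on the bench; origin under its middle. Leave it alone.
- eraser: White block eraser, 58 x 68 x 33 mm; origin under its middle. Leave it alone.
- tape_roll: Roll of pale tape, 104 mm across, 25 mm high; origin under its middle. Leave it alone.

How it is judged:
On the way:
1. the chisel is lifted in the gripper to above the clips (height (world z) of chisel above 0.09 m and contact force between the fingers and chisel above 0.5 N), for 0.1 s.
At the end, for the whole second after the job is handed in: All four clip fingers closed round the handle (0.01 to 0.14 rad), chisel along the rack within 0.06 rad, centred within 9 mm along and 4 mm across, its axis 73 to 120 mm above the bench, tip over 115 mm towards the red guard, at rest and let go (value of joint rear_left between 0.01 and 0.14 rad and value of joint rear_right between 0.01 and 0.14 rad and value of joint front_left between 0.01 and 0.14 rad and value of joint front_right between 0.01 and 0.14 rad and x of chisel in the frame of rack between -0.009 and 0.009 m and y of chisel in the frame of rack between -0.004 and 0.004 m and z of chisel in the frame of rack between 0.073 and 0.12 m and x of chisel_tip in the frame of rack above 0.115 m and angle between the x axis of chisel and the x axis of rack, either way round below 0.06 rad and linear speed of chisel below 0.02 m/s and contact force between the fingers and chisel below 0.1 N); the robot touches nothing.
It fails at once if the chisel or the robot presses on the rack with more than 48 N of contact force (the snapped clips' own squeeze of about 17 N included) (contact force between any of chisel, the arm, the fingers and rack above 48 N).
It fails at once if another thing on the bench is moved by more than 25 mm (distance of any of glue_tube, eraser, tape_roll from where it was at the start of the episode above 0.025 m).
It also fails if it takes over 43 s, if anything falls off the work surface, if the arm or the gripper's body presses on something with over 40 N, if the wrist force passes 120 N, or if a joint passes its speed limit or range.

## Working session

There is one attempt and no reset: what is moved stays moved. The work goes in short steps, Python scripts to look and compute and a tool call to move; the robot and the scene stay as the last step left them, time stands still between calls to the robot, and variables do not carry over. Pictures are saved under pics/ and viewed, at most 10 in all, crops included, and the job is handed in when it is done.

Besides the shell and the picture viewer there is one more tool, called by a JSON object that holds its "fn" and its "kwargs". drive_tool: Moves the arm, as the interface text tells. Its arguments: {"type":"object","properties":{"plan":{"type":"array"},"newtons":{"type":"number"}},"required":["plan"]}

```bash
mkdir -p pics
python3 - <<'E'
from station import manip
import cv2,numpy as np
s=manip.sense();print(s, manip.finger_overhang)
ims={}
for n in("scene","top"):
    d=manip.snapshot(n);np.savez(n+".npz",**{k:v for k,v in d.items()})
    print(n,[ (k,np.round(v,4)) for k,v in d.items() if k not in("image","z_map")])
    ims[n]=d["image"][:,:,::-1]
    cv2.imwrite(f"pics/{n}.png",ims[n])
E
```

```text
{'t': 0.0, 'q': array([-1.40851540e+00,  5.28441948e-01,  1.43390549e+00,  2.46856836e-06,
        1.18140719e+00, -1.78499339e-01]), 'qd': array([ 0.00140113, -0.00054323,  0.00099743, -0.00045699, -0.00063557,
       -0.00036083]), 'tau': array([-6.46915601e-05, -4.42349625e+01, -1.78022951e+01, -3.29827399e-04,
        8.43297603e-03, -8.33946245e-09]), 'tcp_pos': array([ 0.20880477, -0.58835766,  0.24434746]), 'tool_rot': array([ 9.85518192e-01,  1.69566282e-01,  9.90719792e-06, -1.08094268e-03]), 'force': array([-0.92821111, -0.43226379,  0.69513224]), 'ft_torque': array([-0.01762   ,  0.02153533,  0.01759614]), 'gripper_force': 0.0, 'finger_gap': 0.9986768724821248} 0.014
scene [('fov_y', np.float64(50.0218)), ('cx', np.float64(279.3858)), ('cy', np.float64(205.1985)), ('extrinsics', array([[ 0.6407,  0.3666, -0.6746, -0.608 ],
       [-0.7674,  0.3317, -0.5486, -0.8485],
       [ 0.0226,  0.8692,  0.4939,  0.8794],
       [ 0.    ,  0.    ,  0.    ,  1.    ]]))]
top [('fov_y', np.float64(46.1704)), ('cx', np.float64(277.304)), ('cy', np.float64(208.4753)), ('extrinsics', array([[ 5.2400e-02,  7.8390e-01, -6.1870e-01, -6.9490e-01],
       [-9.9860e-01,  4.0300e-02, -3.3600e-02, -1.0500e-02],
       [-1.4000e-03,  6.1960e-01,  7.8490e-01,  1.5813e+00],
       [ 0.0000e+00,  0.0000e+00,  0.0000e+00,  1.0000e+00]]))]
```

View pics/scene.png

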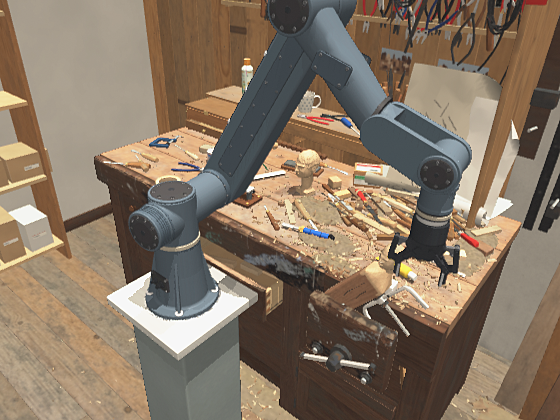

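View pics/top.png

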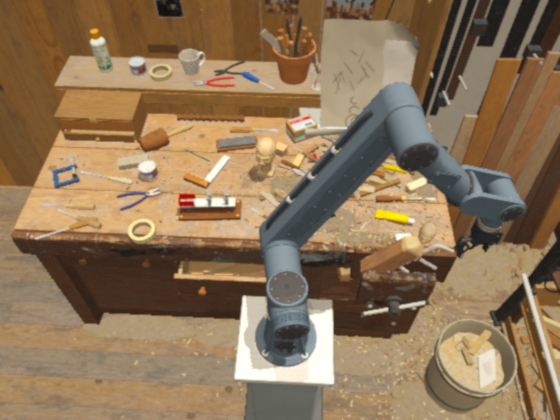

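The scene view shows the blue chisel handle near (320,235), with its blade towards (285,227). The top view shows the rack at about (210,205), its red guard on the left at (187,200). I'll enlarge both areas.

```bash
cat > h.py <<'E'
import numpy as np,cv2
def load(n): return dict(np.load(n+".npz"))
def ray(d,u,v,T=None):
    T=d["extrinsics"] if T is None else T
    f=210/np.tan(np.radians(float(d["fov_y"]))/2)
    r=np.array([(u-d["cx"])/f,-(v-d["cy"])/f,-1.0])
    return T[:3,3],T[:3,:3]@r
def plane(d,u,v,z,T=None):
    o,r=ray(d,u,v,T);return o+r*(z-o[2])/r[2]
def pt(d,u,v,T=None):
    o,r=ray(d,u,v,T);return o+r*d["z_map"][int(v),int(u)]
E
python3 - <<'E'
from h import *
s=load("scene");t=load("top")
a=cv2.resize(s["image"][210:260,260:360],(800,400)[:2],interpolation=cv2.INTER_CUBIC)
b=cv2.resize(t["image"][180:230,165:265],None,fx=8,fy=4,interpolation=cv2.INTER_CUBIC)
a=cv2.resize(a,(800,300));b=cv2.resize(t["image"][185:223,165:265],(800,300))
cv2.imwrite("pics/c1.png",np.vstack([a,b])[:,:,::-1])
h=cv2.cvtColor(s["image"],cv2.COLOR_RGB2HSV)
m=((h[...,0]>100)&(h[...,0]<125)&(h[...,1]>150)).astype(np.uint8)
n,l,st,c=cv2.connectedComponentsWithStats(m)
for i in range(1,n):
    if st[i,4]>15: print(st[i],c[i],plane(s,*c[i],.012).round(3),pt(s,*c[i]).round(3))
h=cv2.cvtColor(t["image"],cv2.COLOR_RGB2HSV)
m=(((h[...,0]>172)|(h[...,0]<4))&(h[...,1]>180)).astype(np.uint8)
n,l,st,c=cv2.connectedComponentsWithStats(m)
for i in range(1,n):
    if st[i,4]>15: print(st[i],c[i],pt(t,*c[i]).round(3))
E
```

```text
[341 118  11   9  51] [345.82352941 121.88235294] [1.594 0.459 0.012] [1.186 0.216 0.173]
[303 228  26  10 107] [315.38317757 232.6635514 ] [ 0.511 -0.105  0.012] [ 0.5   -0.113  0.02 ]
[180 195  14   4  41] [186.34146341 196.09756098] [0.535 0.418 0.077]
[180 202  13   4  45] [185.91111111 203.26666667] [0.503 0.415 0.071]
```

View pics/c1.png

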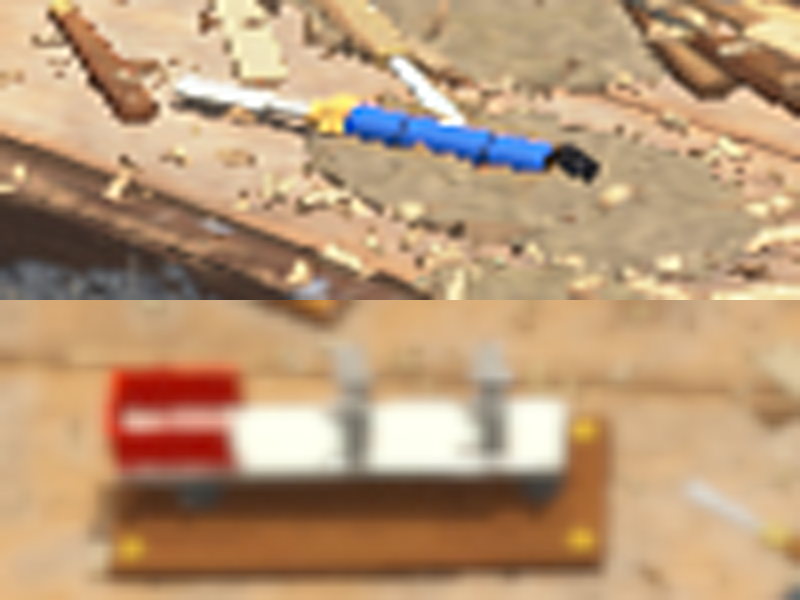

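The crop shows the chisel's blade to the left (tip at scene pixel ~(282,225), rear end ~(335,238)). The rack's red guard is on the left, and its clips are at top pixels ~(209,201) and ~(226,201).

Run:
```python
from h import *
s=load("scene");t=load("top")
a=plane(s,282.3,225,.012);b=plane(s,334.5,238,.012);print("tip",a,"rear",b,np.linalg.norm(a-b),np.degrees(np.arctan2(*(a-b)[1::-1])))
# rack base corners at z=.014, screws
c=lambda x,y:(165+x/8,185+(y-300)/300*38)
for n,p in dict(frontleft=(112,565),frontright=(605,570),screwBL=(130,547),screwBR=(582,540),screwTR=(583,430)).items(): print(n,plane(t,*c(*p),.014).round(4))
# bar heights by depth
for n,p in dict(bar1=(300,440),bar2=(420,440),bar3=(530,440),gt=(180,385),gt2=(180,455)).items(): print(n,pt(t,*c(*p)).round(4))
from station import manip
w=manip.snapshot("wrist");print(w["mount"].round(4),w["fov_y"],w["cx"],w["cy"])
from scipy.spatial.transform import Rotation as R
print(R.from_quat(manip.sense()["tool_rot"]).as_matrix().round(3))
```

```text
tip [0.47229055 0.01414493 0.012     ] rear [ 0.528166   -0.17503233  0.012     ] 0.19725644027541225 106.4550448279641
frontleft [0.4691 0.4455 0.014 ]
frontright [0.4786 0.1997 0.014 ]
screwBL [0.4809 0.4386 0.014 ]
screwBR [0.497  0.2131 0.014 ]
screwTR [0.5687 0.2199 0.014 ]
bar1 [0.5215 0.3538 0.0556]
bar2 [0.525  0.2943 0.055 ]
bar3 [0.5252 0.239  0.0583]
gt [0.5282 0.4105 0.0874]
gt2 [0.5025 0.4097 0.0636]
[[-7.000e-04  9.532e-01  3.022e-01  7.730e-02]
 [ 1.000e+00  7.000e-04  2.000e-04 -7.000e-04]
 [-1.000e-04  3.022e-01 -9.532e-01 -1.283e-01]
 [ 0.000e+00  0.000e+00  0.000e+00  1.000e+00]] 62.84690767341352 269.58637872351653 209.64398610472753
[[ 0.942  0.334 -0.   ]
 [ 0.334 -0.942  0.002]
 [ 0.    -0.002 -1.   ]]
```

```bash
cat >> h.py <<'E'
from scipy.spatial.transform import Rotation as R
def down(yaw): # tool z down, tool x at yaw (deg)
    return R.from_euler("z",yaw,degrees=True)*R.from_euler("x",180,degrees=True)
def rows(p0,r0,p1,r1,n,g=1):
    "equal steps; shift in the tool axes at each row's start"
    w=(r0.inv()*r1).as_rotvec(degrees=True)/n
    for i in range(n):
        r=r0*R.from_rotvec(w*i,degrees=True)
        print([*map(float,r.inv().apply((np.array(p1)-p0)/n).round(4)),*map(float,w.round(2)),g])
def view(manip,name):
    s=manip.sense();w=manip.snapshot("wrist");T=np.eye(4);T[:3,:3]=R.from_quat(s["tool_rot"]).as_matrix();T[:3,3]=s["tcp_pos"]
    w["extrinsics"]=T@w["mount"];np.savez(name+".npz",**w);cv2.imwrite(f"pics/{name}.png",w["image"][:,:,::-1]);return w
E
python3 - <<'E'
from h import *
from station import manip
s=manip.sense()
rows(s["tcp_pos"],R.from_quat(s["tool_rot"]),[.51,-.085,.23],down(106.45),14)
E
```

```text
[0.0323, -0.0267, 0.0011, -0.0, -0.01, -6.21, 1]
[0.035, -0.0231, 0.0011, -0.0, -0.01, -6.21, 1]
[0.0373, -0.0191, 0.0011, -0.0, -0.01, -6.21, 1]
[0.0391, -0.015, 0.0011, -0.0, -0.01, -6.21, 1]
[0.0405, -0.0107, 0.0011, -0.0, -0.01, -6.21, 1]
[0.0414, -0.0062, 0.0011, -0.0, -0.01, -6.21, 1]
[0.0419, -0.0017, 0.0011, -0.0, -0.01, -6.21, 1]
[0.0418, 0.0028, 0.0011, -0.0, -0.01, -6.21, 1]
[0.0413, 0.0073, 0.0011, -0.0, -0.01, -6.21, 1]
[0.0402, 0.0118, 0.001, -0.0, -0.01, -6.21, 1]
[0.0387, 0.016, 0.001, -0.0, -0.01, -6.21, 1]
[0.0368, 0.0201, 0.001, -0.0, -0.01, -6.21, 1]
[0.0344, 0.024, 0.001, -0.0, -0.01, -6.21, 1]
[0.0316, 0.0276, 0.001, -0.0, -0.01, -6.21, 1]
```

{"fn": "drive_tool", "kwargs": {"plan": [[0.032, -0.027, 0.001, 0, 0, -6.2, 1], [0.035, -0.023, 0.001, 0, 0, -6.2, 1], [0.037, -0.019, 0.001, 0, 0, -6.2, 1], [0.039, -0.015, 0.001, 0, 0, -6.2, 1], [0.0405, -0.011, 0.001, 0, 0, -6.2, 1], [0.0415, -0.006, 0.001, 0, 0, -6.2, 1], [0.042, -0.002, 0.001, 0, 0, -6.2, 1]]}}

```text
t: 0.85
tcp_pos: [0.3593, -0.3356, 0.2382]
tool_rot: [0.852, 0.524, 0.0, -0.0]
force: [0.8, 0.6, 0.7]
finger_gap: 0.999
gripper_force: 0.0
```

{"fn": "drive_tool", "kwargs": {"plan": [[0.042, 0.003, 0.001, 0, 0, -6.2, 1], [0.041, 0.007, 0.001, 0, 0, -6.2, 1], [0.04, 0.012, 0.001, 0, 0, -6.2, 1], [0.039, 0.016, 0.001, 0, 0, -6.2, 1], [0.037, 0.02, 0.001, 0, 0, -6.2, 1], [0.034, 0.024, 0.001, 0, 0, -6.2, 1], [0.032, 0.028, 0.001, 0, 0, -6.2, 1], [0, 0, 0, 0, 0, 0, 1], [0, 0, 0, 0, 0, 0, 1]]}}

```text
t: 1.75
tcp_pos: [0.51, -0.0844, 0.231]
tool_rot: [0.599, 0.801, -0.0, -0.0]
force: [0.8, -0.9, -0.8]
finger_gap: 0.998
gripper_force: 0.0
```

Run:
```python
from h import *
from station import manip
w=view(manip,"w1");s=manip.sense();print(s["t"],s["tcp_pos"],s["q"],R.from_quat(s["tool_rot"]).as_matrix()[:,0])
h=cv2.cvtColor(w["image"],cv2.COLOR_RGB2HSV)
m=((h[...,0]>100)&(h[...,0]<125)&(h[...,1]>150)).astype(np.uint8)
m=cv2.morphologyEx(m,cv2.MORPH_CLOSE,np.ones((9,9)))
n,l,st,c=cv2.connectedComponentsWithStats(m);i=1+st[1:,4].argmax();print(st[i],c[i])
P=np.array([plane(w,u,v,.016)[:2] for v,u in np.argwhere(l==i)]).astype(np.float32)
(cx,cy),sz,an=cv2.minAreaRect(P);box=cv2.boxPoints(((cx,cy),sz,an));print("rect",cx,cy,sz,an);print(box)
print("z",pt(w,*c[i]))
```

```text
1.8 [ 0.50963084 -0.08534054  0.23104967] [-3.82097235e-01  4.02118896e-01  1.71699579e+00 -6.69152971e-04
  1.02328602e+00 -6.66782862e-01] [-2.81190241e-01  9.59652044e-01  5.10664539e-05]
[ 248  160   25   88 1704] [259.34213615 203.35622066]
rect 0.5066233277320862 -0.11281723529100418 (0.020741906017065048, 0.09486567974090576) 12.72174072265625
[[ 0.48606148 -0.06883268]
 [ 0.50695246 -0.1613695 ]
 [ 0.5271852  -0.15680179]
 [ 0.5062942  -0.06426497]]
z [ 0.50584367 -0.10861147  0.02232913]
```

View pics/w1.png

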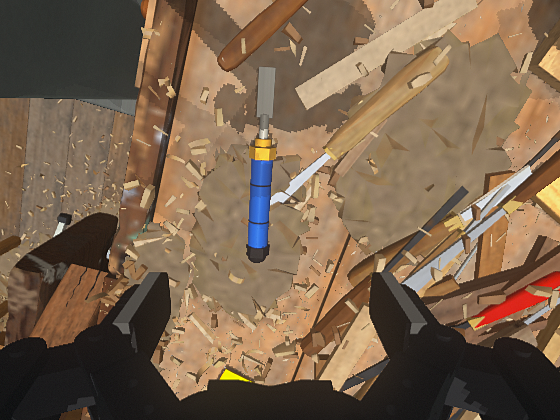

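Wrist view: the chisel's blue handle is centred at (259,203), the tip at (266,67) and the rear at (257,258). The blue rectangle measures 95x21 mm, which fits the given sizes. Before grasping I'll look at the rack with the wrist camera.

Run:
```python
from h import *
from station import manip
s=manip.sense()
rows(s["tcp_pos"],R.from_quat(s["tool_rot"]),[.53,.345,.25],down(93),10)
w=load("w1")
for d in (-60,-50,-40,-30,30,40,50,60): # bench heights where the fingers will land
    v=203
    print(d,[pt(w,259+d*.93,v+k)[2].round(4) for k in(-12,0,12)])
```

```text
[0.0407, 0.0141, -0.0019, -0.01, 0.0, 1.33, 1]
[0.041, 0.0131, -0.0019, -0.01, 0.0, 1.33, 1]
[0.0413, 0.0121, -0.0019, -0.01, 0.0, 1.33, 1]
[0.0416, 0.0112, -0.0019, -0.01, 0.0, 1.33, 1]
[0.0419, 0.0102, -0.0019, -0.01, 0.0, 1.33, 1]
[0.0421, 0.0092, -0.0019, -0.01, 0.0, 1.33, 1]
[0.0423, 0.0083, -0.0019, -0.01, 0.0, 1.33, 1]
[0.0425, 0.0073, -0.0019, -0.01, 0.0, 1.33, 1]
[0.0426, 0.0063, -0.0019, -0.01, 0.0, 1.33, 1]
[0.0428, 0.0053, -0.0019, -0.01, 0.0, 1.33, 1]
-60 [np.float64(0.0072), np.float64(0.0056), np.float64(0.0065)]
-50 [np.float64(0.0108), np.float64(0.0129), np.float64(0.0061)]
-40 [np.float64(0.0109), np.float64(0.015), np.float64(0.0093)]
-30 [np.float64(0.0082), np.float64(0.0113), np.float64(0.0092)]
30 [np.float64(0.0128), np.float64(0.0115), np.float64(0.012)]
40 [np.float64(0.0085), np.float64(0.0067), np.float64(0.0136)]
50 [np.float64(0.0093), np.float64(0.0054), np.float64(0.0076)]
60 [np.float64(0.0101), np.float64(-0.0019), np.float64(0.007)]
```

{"fn": "drive_tool", "kwargs": {"plan": [[0.041, 0.014, -0.002, 0, 0, 1.33, 1], [0.041, 0.013, -0.002, 0, 0, 1.33, 1], [0.041, 0.012, -0.002, 0, 0, 1.33, 1], [0.042, 0.011, -0.002, 0, 0, 1.33, 1], [0.042, 0.01, -0.002, 0, 0, 1.33, 1], [0.042, 0.009, -0.002, 0, 0, 1.33, 1], [0.042, 0.008, -0.002, 0, 0, 1.33, 1], [0.042, 0.007, -0.002, 0, 0, 1.33, 1], [0.043, 0.006, -0.002, 0, 0, 1.33, 1], [0.043, 0.005, -0.002, 0, 0, 1.33, 1]]}}

```text
t: 2.8
tcp_pos: [0.529, 0.3445, 0.2513]
tool_rot: [0.69, 0.724, -0.0, 0.0]
force: [0.6, -0.7, 0.1]
finger_gap: 1.003
gripper_force: 0.0
```

{"fn": "drive_tool", "kwargs": {"plan": [[0, 0, 0, 0, 0, 0, 1], [0, 0, 0, 0, 0, 0, 1]]}}

```text
t: 3.0
tcp_pos: [0.5285, 0.3439, 0.2509]
tool_rot: [0.688, 0.725, -0.001, 0.0]
force: [0.4, -1.1, -0.2]
finger_gap: 1.002
gripper_force: 0.0
```

Run:
```python
from h import *
from station import manip
w=view(manip,"w2");s=manip.sense();print(s["t"],s["tcp_pos"],R.from_quat(s["tool_rot"]).as_matrix()[:,0])
```

```text
3.05 [0.52846832 0.34313611 0.25086549] [-0.05115156  0.99869008 -0.00127807]
```

View pics/w2.png

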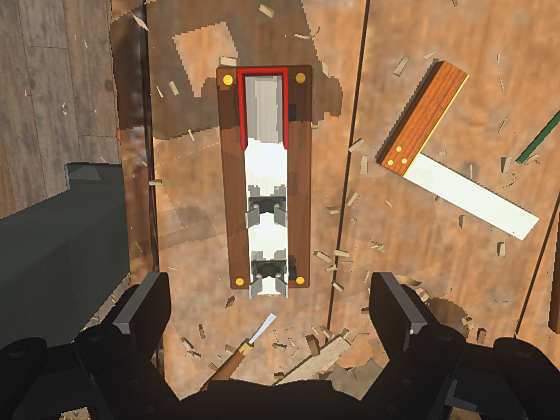

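The rack is well in view: screws at (228,79), (301,77), (300,280), (239,281), the front clip at (267,207), the rear clip at (269,268), and the red guard from (239..290, 68) down to ~(150).

Run:
```python
from h import *
w=load("w2")
h=cv2.cvtColor(w["image"],cv2.COLOR_RGB2HSV);g=cv2.cvtColor(w["image"],cv2.COLOR_RGB2GRAY)
S=[]
for u,v in((228,79),(301,77),(300,280),(239,281)):
    m=np.zeros(g.shape,bool);m[v-8:v+9,u-8:u+9]=1
    m&=(h[...,0]>20)&(h[...,0]<32)&(h[...,1]>120)&(h[...,2]>150)
    q=np.argwhere(m).mean(0)[::-1];p=plane(w,*q,.015);S.append(p[:2]);print(q,m.sum(),p.round(4))
S=np.array(S);print("screw ctr",S.mean(0),"yawL",[np.degrees(np.arctan2(*(a-b)[::-1])) for a,b in((S[0],S[3]),(S[1],S[2]))],"dims",np.linalg.norm(S[0]-S[3]),np.linalg.norm(S[1]-S[2]),np.linalg.norm(S[0]-S[1]),np.linalg.norm(S[2]-S[3]))
for n,c in dict(tl=(217,67),tr=(312,67),br=(311,288),bl=(232,289)).items(): print(n,plane(w,*c,.014).round(4))
# bar top depth
def med(u0,u1,v0,v1): return np.median([pt(w,u,v) for u in range(u0,u1) for v in range(v0,v1)],axis=0).round(4)
print("bar",med(255,280,160,175),med(255,280,232,250),"base",med(226,236,120,200),med(298,305,120,200),"bench",med(330,336,180,240),med(190,205,180,240))
red=((h[...,0]>172)|(h[...,0]<5))&(h[...,1]>190)&(h[...,2]>120);red[160:]=0;red[:,:230]=0;red[:,300:]=0
q=np.argwhere(red);print("red rows",q[:,0].min(),q[:,0].max())
for v in(85,100,120,135,145):
    c=np.where(red[v])[0];print(v,c)
im=cv2.resize(w["image"][60:300,210:320],None,fx=2.5,fy=2.5,interpolation=cv2.INTER_CUBIC)
cv2.imwrite("pics/c2.png",im[:,:,::-1])
```

```text
[227.39130435  79.43478261] 69 [0.4812 0.4395 0.015 ]
[nan nan] 0 [nan nan nan]
[299.82352941 279.64705882] 34 [0.5704 0.2209 0.015 ]
[239.11764706 281.23529412] 34 [0.4984 0.215  0.015 ]
screw ctr [nan nan] yawL [np.float64(94.38286041957068), np.float64(nan)] dims 0.2250652414171251 nan nan 0.07223688880310576
tl [0.4707 0.4504 0.014 ]
tr [0.5642 0.4553 0.014 ]
br [0.5848 0.2099 0.014 ]
bl [0.4901 0.2035 0.014 ]
bar [0.5248 0.3618 0.0578] [0.5284 0.2869 0.0579] base [0.4856 0.36   0.0138] [0.5606 0.3639 0.0136] bench [ 0.603   0.3084 -0.0016] [ 0.446   0.2973 -0.0016]
red rows 67 149
85 [238 239 240 241 242 284 285 286 287]
100 [239 240 241 242 284 285 286 287]
120 [240 241 242 243 284 285 286 287]
135 [241 242 243 285 286]
145 [242 243]<stdin>:8: RuntimeWarning: Mean of empty slice.
  ret = um.true_divide(
```

View pics/c2.png

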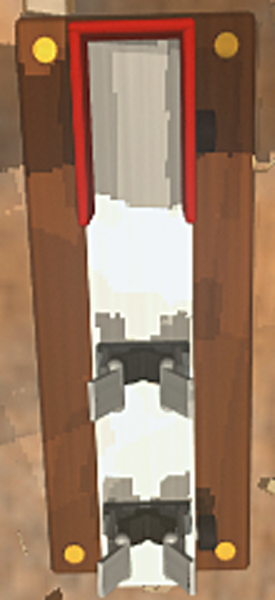

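Run:
```python
from h import *
w=load("w2")
print("TR screw",plane(w,301,77.8,.015).round(4))
for z in(.102,.107,.112):
    P=[plane(w,*q,z)[:2] for q in((245.2,220),(287.2,218.6),(249.2,289.4),(287.2,287))]
    F=(P[0]+P[1])/2;B=(P[2]+P[3])/2
    print(z,"F",F,"B",B,"mid",(F+B)/2,"sp",np.linalg.norm(F-B),"w",np.linalg.norm(P[0]-P[1]),np.linalg.norm(P[2]-P[3]),"yaw",np.degrees(np.arctan2(*(F-B)[::-1])))
# guard: front outer edge and rear ends of the walls at wall top z=.091
for q in((238,68),(287.5,68),(243,150),(286,149)): print(plane(w,*q,.091).round(4))
```

```text
TR screw [0.554  0.4447 0.015 ]
0.102 F [0.526272   0.32506834] B [0.53132095 0.25869663] mid [0.52879648 0.29188248] sp 0.06656347299064308 w 0.0358781487740591 0.034758025037390915 yaw 94.35015864237187
0.107 F [0.52624084 0.32681407] B [0.5311987 0.2616399] mid [0.52871977 0.29422699] sp 0.06536247004563316 w 0.035230800304948906 0.03413088693060222 yaw 94.35015864237188
0.112 F [0.52620969 0.32855981] B [0.53107644 0.26458318] mid [0.52864306 0.29657149] sp 0.0641614671006233 w 0.03458345183583884 0.03350374882381351 yaw 94.3501586423719
[0.4984 0.4445 0.091 ]
[0.5368 0.4465 0.091 ]
[0.5041 0.3813 0.091 ]
[0.5398 0.384  0.091 ]
```

Run:
```python
from h import *
from station import manip
s=manip.sense()
rows(s["tcp_pos"],R.from_quat(s["tool_rot"]),[.5066,-.1128,.10],down(103),10,.5)
```

```text
[-0.0454, -0.0045, 0.0151, -0.01, 0.01, -1.01, 0.5]
[-0.0453, -0.0053, 0.0151, -0.01, 0.01, -1.01, 0.5]
[-0.0452, -0.0061, 0.0151, -0.01, 0.01, -1.01, 0.5]
[-0.0451, -0.0069, 0.0151, -0.01, 0.01, -1.01, 0.5]
[-0.045, -0.0077, 0.0151, -0.01, 0.01, -1.01, 0.5]
[-0.0448, -0.0085, 0.0151, -0.01, 0.01, -1.01, 0.5]
[-0.0447, -0.0093, 0.0151, -0.01, 0.01, -1.01, 0.5]
[-0.0445, -0.01, 0.0151, -0.01, 0.01, -1.01, 0.5]
[-0.0443, -0.0108, 0.0151, -0.01, 0.01, -1.01, 0.5]
[-0.0441, -0.0116, 0.0151, -0.01, 0.01, -1.01, 0.5]
```

{"fn": "drive_tool", "kwargs": {"plan": [[-0.045, -0.005, 0.015, 0, 0, -1, 0.5], [-0.045, -0.005, 0.015, 0, 0, -1, 0.5], [-0.045, -0.006, 0.015, 0, 0, -1, 0.5], [-0.045, -0.007, 0.015, 0, 0, -1, 0.5], [-0.045, -0.008, 0.015, 0, 0, -1, 0.5], [-0.045, -0.0085, 0.015, 0, 0, -1, 0.5], [-0.045, -0.009, 0.015, 0, 0, -1, 0.5], [-0.0445, -0.01, 0.015, 0, 0, -1, 0.5], [-0.0445, -0.011, 0.015, 0, 0, -1, 0.5], [-0.044, -0.0115, 0.015, 0, 0, -1, 0.5]]}}

```text
t: 4.05
tcp_pos: [0.5051, -0.1141, 0.1011]
tool_rot: [0.623, 0.782, -0.0, -0.0]
force: [0.7, -0.4, -0.5]
finger_gap: 0.75
gripper_force: 0.0
```

{"fn": "drive_tool", "kwargs": {"plan": [[0, 0, 0, 0, 0, 0, 0.5], [0, 0, 0, 0, 0, 0, 0.5]]}}

```text
t: 4.25
tcp_pos: [0.5053, -0.1128, 0.1011]
tool_rot: [0.625, 0.781, -0.0, -0.001]
force: [-0.1, 1.0, 0.1]
finger_gap: 0.747
gripper_force: 0.0
```

Run:
```python
from h import *
from station import manip
w=view(manip,"w3");s=manip.sense();Rm=R.from_quat(s["tool_rot"]).as_matrix();print(s["tcp_pos"],np.degrees(np.arctan2(Rm[1,0],Rm[0,0])),Rm[:,2])
h=cv2.cvtColor(w["image"],cv2.COLOR_RGB2HSV)
m=((h[...,0]>100)&(h[...,0]<125)&(h[...,1]>150)).astype(np.uint8)
m=cv2.morphologyEx(m,cv2.MORPH_CLOSE,np.ones((13,13)))
n,l,st,c=cv2.connectedComponentsWithStats(m);i=1+st[1:,4].argmax();print(st[i],c[i])
P=np.array([plane(w,u,v,.014)[:2] for v,u in np.argwhere(l==i)]).astype(np.float32)
print(cv2.minAreaRect(P))
cc=np.array(cv2.minAreaRect(P)[0])
print("tool dxy",(Rm.T@np.r_[cc-s["tcp_pos"][:2],0]).round(4))
```

```text
[ 0.50550964 -0.11143066  0.10142921] 102.8198916687738 [-1.17479590e-03  6.45449328e-04 -9.99999102e-01]
[ 256  151   34  140 4351] [272.36773156 218.4472535 ]
((0.5070226192474365, -0.1134205162525177), (0.021246429532766342, 0.09819260239601135), 12.875476837158203)
tool dxy [-0.0023  0.001  -0.    ]
```

View pics/w3.png

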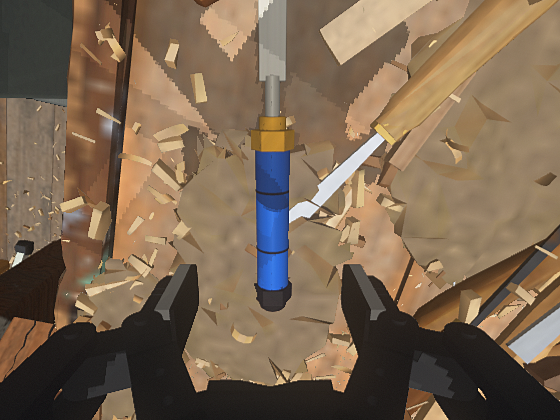

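The chisel lies along the image's vertical, handle centre about (272,220), with rings at v≈193 and 252. It is centred between the fingers.

Run:
```python
from h import *
from station import manip
w=load("w3");s=manip.sense();Rm=R.from_quat(s["tool_rot"]).as_matrix()
for q in((272,193),(272,252)): print((Rm.T@(plane(w,*q,.023)-s["tcp_pos"])).round(4))
for q in((272,150),(272,289)): print((Rm.T@(plane(w,*q,.018)-s["tcp_pos"])).round(4))
```

```text
[0.022  0.0009 0.0784]
[-0.0179  0.0009  0.0784]
[0.0479 0.001  0.0835]
[-0.0483  0.0009  0.0834]
```

{"fn": "drive_tool", "kwargs": {"plan": [[0.001, 0.001, 0.03, 0, 0, 0, 0.5], [0, 0, 0.03, 0, 0, 0, 0.5], [0, 0, 0.012, 0, 0, 0, 0.5], [0, 0, 0.008, 0, 0, 0, 0.5], [0, 0, 0.004, 0, 0, 0, 0.5], [0, 0, 0, 0, 0, 0, 0.5]]}}

```text
t: 4.9
tcp_pos: [0.5078, -0.1089, 0.0177]
tool_rot: [0.622, 0.783, 0.0, 0.0]
force: [-0.7, 0.5, 0.3]
finger_gap: 0.751
gripper_force: 0.0
```

{"fn": "drive_tool", "kwargs": {"plan": [[0, 0, 0, 0, 0, 0, -1], [0, 0, 0, 0, 0, 0, -1], [0, 0, 0, 0, 0, 0, -1], [0, 0, 0, 0, 0, 0, -1], [0, 0, 0, 0, 0, 0, -1], [0, 0, 0, 0, 0, 0, -1]], "newtons": 80}}

```text
t: 5.5
tcp_pos: [0.5078, -0.1093, 0.0183]
tool_rot: [0.622, 0.783, 0.0, 0.001]
force: [-1.0, -0.0, 4.9]
finger_gap: 0.226
gripper_force: 78.1
```

{"fn": "drive_tool", "kwargs": {"plan": [[0, 0, -0.01, 0, 0, 0, -1], [0, 0, -0.04, 0, 0, 0, -1], [0, 0, -0.05, 0, 0, 0, -1], [0, 0, -0.05, 0, 0, 0, -1], [0, 0, -0.02, 0, 0, 0, -1], [0, 0, 0, 0, 0, 0, -1], [0, 0, 0, 0, 0, 0, -1]]}}

```text
t: 6.2
tcp_pos: [0.5069, -0.1089, 0.1875]
tool_rot: [0.622, 0.783, 0.0, 0.0]
force: [-0.4, -0.1, -2.0]
finger_gap: 0.221
gripper_force: 78.5
```

Run:
```python
from h import *
from station import manip
w=view(manip,"w4");s=manip.sense();print(s["tcp_pos"],s["force"],s["ft_torque"],s["finger_gap"])
cv2.imwrite("pics/c4.png",cv2.resize(w["image"][20:420,130:430],None,fx=1.5,fy=1.5)[:,:,::-1])
rows(s["tcp_pos"],R.from_quat(s["tool_rot"]),[.5288,.2945,.20],down(94.35),10,-1)
```

```text
[ 0.50630451 -0.10863715  0.18638962] [ 0.092634    0.18369851 -1.91409937] [ 0.00432196  0.00727566 -0.00022667] 0.22513632012895438
[0.0388, 0.0113, -0.0013, -0.01, -0.01, 0.87, -1]
[0.0389, 0.0107, -0.0013, -0.01, -0.01, 0.87, -1]
[0.0391, 0.0101, -0.0013, -0.01, -0.01, 0.87, -1]
[0.0392, 0.0095, -0.0013, -0.01, -0.01, 0.87, -1]
[0.0394, 0.0089, -0.0013, -0.01, -0.01, 0.87, -1]
[0.0395, 0.0083, -0.0013, -0.01, -0.01, 0.87, -1]
[0.0396, 0.0077, -0.0013, -0.01, -0.01, 0.87, -1]
[0.0397, 0.0071, -0.0013, -0.01, -0.01, 0.87, -1]
[0.0398, 0.0065, -0.0014, -0.01, -0.01, 0.87, -1]
[0.0399, 0.0059, -0.0014, -0.01, -0.01, 0.87, -1]
```

View pics/c4.png

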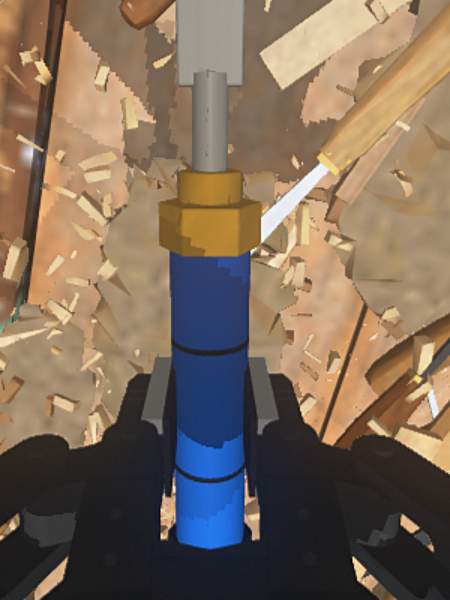

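The chisel is held between its rings (ring fronts at full-image (270,255) and (270,339)). Now its offset in the tool frame.

Run:
```python
from h import *
w=load("w4")
for z in(-.005,-.001,.003):
    f=lambda q:plane(w,*q,z,w["mount"])
    a,b=f((270,254.7)),f((270,339.3));print(z,"ringmid",((a+b)/2).round(4),"sp",np.linalg.norm(a-b).round(4))
for q,z in(((270,190),-.005),((270,154),-.0065)): print("front blue / collar front",plane(w,*q,z,w["mount"]).round(4))
h=cv2.cvtColor(w["image"],cv2.COLOR_RGB2HSV)
```

```text
-0.005 ringmid [ 0.0005  0.0002 -0.005 ] sp 0.0396
-0.001 ringmid [-0.002   0.0002 -0.001 ] sp 0.0408
0.003 ringmid [-0.0045  0.0002  0.003 ] sp 0.0421
front blue / collar front [ 0.0464  0.0002 -0.005 ]
front blue / collar front [ 0.0599  0.0002 -0.0065]
```

{"fn": "drive_tool", "kwargs": {"plan": [[0.039, 0.0113, -0.001, 0, 0, 0.87, -1], [0.039, 0.0107, -0.001, 0, 0, 0.87, -1], [0.039, 0.01, -0.001, 0, 0, 0.87, -1], [0.039, 0.0095, -0.001, 0, 0, 0.87, -1], [0.0394, 0.009, -0.001, 0, 0, 0.87, -1], [0.0395, 0.0083, -0.001, 0, 0, 0.87, -1], [0.0396, 0.0077, -0.001, 0, 0, 0.87, -1], [0.0397, 0.007, -0.001, 0, 0, 0.87, -1], [0.0398, 0.0065, -0.001, 0, 0, 0.87, -1], [0.04, 0.006, -0.001, 0, 0, 0.87, -1]]}}

```text
t: 7.25
tcp_pos: [0.5284, 0.295, 0.1944]
tool_rot: [0.68, 0.733, -0.003, -0.001]
force: [1.3, -0.6, -0.6]
finger_gap: 0.227
gripper_force: 78.6
```

{"fn": "drive_tool", "kwargs": {"plan": [[0, 0, 0, 0, 0, 0, -1], [0, 0, 0, 0, 0, 0, -1], [0, 0, 0, 0, 0, 0, -1]]}}

```text
t: 7.55
tcp_pos: [0.529, 0.2927, 0.1955]
tool_rot: [0.68, 0.733, -0.002, -0.001]
force: [-1.1, -0.6, -0.7]
finger_gap: 0.223
gripper_force: 78.6
```

Run:
```python
from h import *
from station import manip
s=manip.sense();Rm=R.from_quat(s["tool_rot"]).as_matrix();print(s["tcp_pos"],s["force"],np.degrees(np.arctan2(Rm[1,0],Rm[0,0])),Rm[:,2])
print("go",(Rm.T@(np.array([.5288,.2945,.125])-s["tcp_pos"])).round(4))
w=view(manip,"w5")
```

```text
[0.52895563 0.29271041 0.19545278] [-1.0673792  -0.62324698 -0.67436676] 94.30264827011484 [-0.00390025 -0.00180407 -0.99999077]
go [0.0019 0.0003 0.0704]
```

View pics/w5.png

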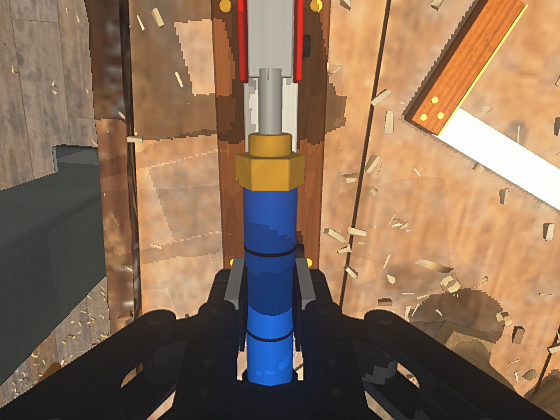

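The chisel lines up with the rack's axis, its blade between the red walls (241..301). Descending gently.

{"fn": "drive_tool", "kwargs": {"plan": [[0.0015, 0, 0.02, 0, 0, 0, -1], [0, 0, 0.02, 0, 0, 0, -1], [0, 0, 0.01, 0, 0, 0, -1], [0, 0, 0.008, 0, 0, 0, -1], [0, 0, 0.006, 0, 0, 0, -1], [0, 0, 0.004, 0, 0, 0, -1], [0, 0, 0.004, 0, 0, 0, -1], [0, 0, 0.004, 0, 0, 0, -1], [0, 0, 0, 0, 0, 0, -1]]}}

```text
t: 8.5
tcp_pos: [0.5297, 0.2954, 0.121]
tool_rot: [0.68, 0.733, -0.0, -0.0]
force: [0.7, 0.9, -1.8]
finger_gap: 0.226
gripper_force: 78.6
```

{"fn": "drive_tool", "kwargs": {"plan": [[0, 0, 0.002, 0, 0, 0, -1], [0, 0, 0.002, 0, 0, 0, -1], [0, 0, 0.002, 0, 0, 0, -1], [0, 0, 0, 0, 0, 0, -1]]}}

```text
t: 8.9
tcp_pos: [0.5297, 0.2953, 0.115]
tool_rot: [0.68, 0.733, -0.0, -0.0]
force: [-0.2, 0.6, -1.0]
finger_gap: 0.225
gripper_force: 78.6
```

{"fn": "drive_tool", "kwargs": {"plan": [[0, 0, 0.002, 0, 0, 0, -1], [0, 0, 0.002, 0, 0, 0, -1], [0, 0, 0, 0, 0, 0, -1]]}}

```text
t: 9.2
tcp_pos: [0.5296, 0.2953, 0.111]
tool_rot: [0.68, 0.733, -0.0, -0.0]
force: [-0.2, 0.0, -1.9]
finger_gap: 0.221
gripper_force: 78.6
```

{"fn": "drive_tool", "kwargs": {"plan": [[0, 0, 0.002, 0, 0, 0, -1], [0, 0, 0, 0, 0, 0, -1]]}}

```text
t: 9.4
tcp_pos: [0.5292, 0.2953, 0.1091]
tool_rot: [0.68, 0.733, -0.001, -0.0]
force: [-1.5, 0.0, -1.0]
finger_gap: 0.225
gripper_force: 78.7
```

{"fn": "drive_tool", "kwargs": {"plan": [[0, 0, 0.0015, 0, 0, 0, -1], [0, 0, 0, 0, 0, 0, -1]]}}

```text
t: 9.6
tcp_pos: [0.5297, 0.2954, 0.1081]
tool_rot: [0.68, 0.733, -0.0, -0.0]
force: [-2.2, -0.0, 2.9]
finger_gap: 0.224
gripper_force: 78.9
```

{"fn": "drive_tool", "kwargs": {"plan": [[0, 0, 0.0015, 0, 0, 0, -1], [0, 0, 0, 0, 0, 0, -1]]}}

```text
t: 9.8
tcp_pos: [0.5302, 0.2955, 0.1071]
tool_rot: [0.68, 0.733, 0.0, 0.0]
force: [-2.4, -0.2, 6.3]
finger_gap: 0.224
gripper_force: 79.2
```

{"fn": "drive_tool", "kwargs": {"plan": [[0, -0.001, 0.001, 0, 0, 0, -1], [0, 0, 0.001, 0, 0, 0, -1], [0, 0, 0, 0, 0, 0, -1]]}}

```text
t: 10.1
tcp_pos: [0.5303, 0.2957, 0.1061]
tool_rot: [0.68, 0.733, 0.002, 0.001]
force: [-2.0, -0.6, 8.4]
finger_gap: 0.23
gripper_force: 79.5
```

{"fn": "drive_tool", "kwargs": {"plan": [[0, 0, 0.001, 0, 0, 0, -1], [0, 0, 0.001, 0, 0, 0, -1], [0, 0, 0, 0, 0, 0, -1]]}}

```text
t: 10.4
tcp_pos: [0.5305, 0.2959, 0.1043]
tool_rot: [0.68, 0.733, 0.002, 0.001]
force: [-1.7, -0.4, 10.4]
finger_gap: 0.226
gripper_force: 79.6
```

{"fn": "drive_tool", "kwargs": {"plan": [[0, 0, 0.001, 0, 0, 0, -1], [0, 0, 0.001, 0, 0, 0, -1], [0, 0, 0, 0, 0, 0, -1]]}}

```text
t: 10.7
tcp_pos: [0.5302, 0.2958, 0.1018]
tool_rot: [0.68, 0.733, 0.002, 0.001]
force: [-2.2, -0.5, 7.8]
finger_gap: 0.22
gripper_force: 79.5
```

{"fn": "drive_tool", "kwargs": {"plan": [[0, -0.0005, 0.001, 0, 0, 0, -1], [0, 0, 0.001, 0, 0, 0, -1], [0, 0, 0, 0, 0, 0, -1]]}}

```text
t: 11.0
tcp_pos: [0.5296, 0.2957, 0.0992]
tool_rot: [0.68, 0.733, 0.001, 0.001]
force: [-1.0, -0.3, 5.0]
finger_gap: 0.224
gripper_force: 79.3
```

{"fn": "drive_tool", "kwargs": {"plan": [[0, 0, 0.001, 0, 0, 0, -1], [0, 0, 0.001, 0, 0, 0, -1], [0, 0, 0, 0, 0, 0, -1]]}}

```text
t: 11.3
tcp_pos: [0.5288, 0.2953, 0.0959]
tool_rot: [0.68, 0.733, 0.0, 0.0]
force: [1.6, 1.1, 0.8]
finger_gap: 0.22
gripper_force: 79.0
```

{"fn": "drive_tool", "kwargs": {"plan": [[0, 0, 0.001, 0, 0, 0, -1], [0, 0, 0.001, 0, 0, 0, -1], [0, 0, 0, 0, 0, 0, -1]]}}

```text
t: 11.6
tcp_pos: [0.5283, 0.2951, 0.0936]
tool_rot: [0.68, 0.733, -0.0, -0.0]
force: [1.5, -0.1, -3.7]
finger_gap: 0.221
gripper_force: 78.5
```

{"fn": "drive_tool", "kwargs": {"plan": [[0, 0, 0.001, 0, 0, 0, -1], [0, 0, 0.001, 0, 0, 0, -1], [0, 0, 0, 0, 0, 0, -1]]}}

```text
t: 11.9
tcp_pos: [0.5282, 0.2951, 0.0918]
tool_rot: [0.68, 0.733, -0.0, -0.0]
force: [1.8, -0.8, -5.5]
finger_gap: 0.222
gripper_force: 78.4
```

{"fn": "drive_tool", "kwargs": {"plan": [[0, 0, 0.001, 0, 0, 0, -1], [0, 0, 0, 0, 0, 0, -1]]}}

```text
t: 12.1
tcp_pos: [0.5282, 0.2952, 0.0909]
tool_rot: [0.68, 0.733, -0.0, -0.0]
force: [0.5, 1.0, -4.4]
finger_gap: 0.226
gripper_force: 78.4
```

{"fn": "drive_tool", "kwargs": {"plan": [[0, 0, 0.001, 0, 0, 0, -1], [0, 0, 0, 0, 0, 0, -1]]}}

```text
t: 12.3
tcp_pos: [0.5282, 0.2952, 0.09]
tool_rot: [0.68, 0.733, -0.0, -0.0]
force: [0.6, 0.3, -4.8]
finger_gap: 0.223
gripper_force: 78.4
```

{"fn": "drive_tool", "kwargs": {"plan": [[0, 0, 0.001, 0, 0, 0, -1], [0, 0, 0, 0, 0, 0, -1]]}}

```text
t: 12.5
tcp_pos: [0.5283, 0.2953, 0.0891]
tool_rot: [0.68, 0.733, -0.0, -0.0]
force: [2.6, -0.0, -4.7]
finger_gap: 0.223
gripper_force: 78.4
```

Both clips have snapped (the pull is now downward). Creeping to the seat.

{"fn": "drive_tool", "kwargs": {"plan": [[0, 0, 0.001, 0, 0, 0, -1], [0, 0, 0, 0, 0, 0, -1]]}}

```text
t: 12.7
tcp_pos: [0.5287, 0.2953, 0.0887]
tool_rot: [0.68, 0.733, 0.0, 0.0]
force: [2.1, -0.6, -2.3]
finger_gap: 0.223
gripper_force: 78.5
```

{"fn": "drive_tool", "kwargs": {"plan": [[0, 0, 0.0008, 0, 0, 0, -1], [0, 0, 0, 0, 0, 0, -1]]}}

```text
t: 12.9
tcp_pos: [0.5288, 0.2953, 0.0885]
tool_rot: [0.68, 0.733, 0.0, 0.0]
force: [-0.2, -1.1, 4.6]
finger_gap: 0.224
gripper_force: 79.1
```

{"fn": "drive_tool", "kwargs": {"plan": [[0, 0, 0.0006, 0, 0, 0, -1], [0, 0, 0, 0, 0, 0, -1]]}}

```text
t: 13.1
tcp_pos: [0.5289, 0.2954, 0.0884]
tool_rot: [0.68, 0.733, 0.001, 0.0]
force: [-1.9, -1.2, 8.0]
finger_gap: 0.226
gripper_force: 79.6
```

{"fn": "drive_tool", "kwargs": {"plan": [[0, 0, 0.0008, 0, 0, 0, -1], [0, 0, 0, 0, 0, 0, -1]]}}

```text
t: 13.3
tcp_pos: [0.5289, 0.2954, 0.0884]
tool_rot: [0.68, 0.733, 0.001, 0.0]
force: [-1.7, -1.7, 12.9]
finger_gap: 0.222
gripper_force: 80.0
```

{"fn": "drive_tool", "kwargs": {"plan": [[0, 0, -0.001, 0, 0, 0, -1], [0, 0, -0.001, 0, 0, 0, -0.2], [0, 0, 0, 0, 0, 0, 0.2], [0, 0, 0, 0, 0, 0, 0.4], [0, 0, 0, 0, 0, 0, 0.4], [0, 0, 0, 0, 0, 0, 0.4]]}}

```text
t: 13.9
tcp_pos: [0.5283, 0.2953, 0.0878]
tool_rot: [0.68, 0.733, -0.0, -0.0]
force: [0.5, -0.5, -0.3]
finger_gap: 0.702
gripper_force: 0.0
```

{"fn": "drive_tool", "kwargs": {"plan": [[0, 0, -0.01, 0, 0, 0, 0.4], [0, 0, -0.03, 0, 0, 0, 0.4], [0, 0, -0.05, 0, 0, 0, 0.4], [0, 0, -0.05, 0, 0, 0, 0.4], [0.04, 0, -0.02, 0, 0, 0, 0.4], [0, 0, 0, 0, 0, 0, 0.4], [0, 0, 0, 0, 0, 0, 0.4], [0, 0, 0, 0, 0, 0, 0.4]]}}

```text
t: 14.7
tcp_pos: [0.5244, 0.3344, 0.2472]
tool_rot: [0.68, 0.733, -0.001, -0.0]
force: [0.1, -0.7, 0.2]
finger_gap: 0.705
gripper_force: 0.0
```

Run:
```python
from h import *
from station import manip
w=view(manip,"w6");s=manip.sense();print(s["t"],s["tcp_pos"])
cv2.imwrite("pics/c6.png",cv2.resize(w["image"][0:400,160:400],None,fx=1.5,fy=1.5)[:,:,::-1])
```

```text
14.75 [0.52448139 0.33418077 0.24679897]
```

View pics/c6.png

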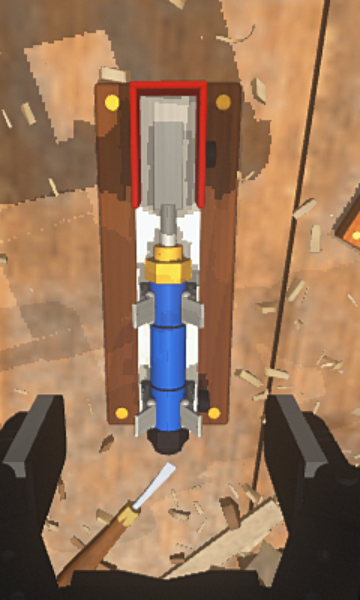

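The chisel lies in both clips (front clip at crop (168,308), rear at (167,410)), with the blade in the red guard. One level check, then I hand it in.

Run:
```python
from h import *
from station import manip
w=load("w6")
med=lambda u0,u1,v0,v1:np.median([pt(w,u,v) for u in range(u0,u1) for v in range(v0,v1)],axis=0).round(4)
F,M,B=med(267,275,192,198),med(267,275,225,240),med(267,275,264,272);print(F,M,B)
ok=abs(F[2]-B[2])<.004 and .088<M[2]<.098
# rings (v from crop 326,388)
a,b=[plane(w,271,v/1.5,M[2]) for v in(326,388)];m=(a+b)/2-np.array([.5288,.2945,0]);y=np.radians(94.35)
print("offset along/across",m[0]*np.cos(y)+m[1]*np.sin(y),-m[0]*np.sin(y)+m[1]*np.cos(y),np.linalg.norm(a-b))
if ok: print(manip.sign_off())
```

```text
[0.5245 0.3359 0.0925] [0.527  0.3017 0.0926] [0.5297 0.2673 0.0925]
offset along/across 0.0014488992460162577 0.0007359548706608718 0.039498429314529425
the job is handed in; nothing more can be done
None
```

The chisel is clipped in the rack and I've handed the job in; the judge's result wasn't shown. It lies level in both clips about 1 mm off centre, with its blade in the red guard. The hardest push I read was about 13 N, and the gripper is open and clear of the rack.

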